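# Put the microscope objectives away in their case

### The job

Put the three steel microscope objectives away in the open green case, each standing upright on the floor of the pocket that matches its width: the narrowest in the narrowest pocket, the middle one in the middle-sized pocket, the widest in the widest. Set each one down without dropping it. The two eyepieces with black eyecups do not belong in the case: leave them standing where they are.

Things in the scene. Friction and masses are not known exactly. Their poses are not given: they have to be found in the camera images.
- objective_small: The narrowest, shortest of three microscope objectives: loose, plain bright steel, round, 22 mm in diameter and 50 mm tall, standing upright on its thread end. Straight-sided from the bottom up to 37 mm, then a narrowing nose with a small glass lens on top; three thin dark grooves near the foot. Origin at the centre of its underside, z up along its axis; yaw means nothing. About 90 g, give or take a quarter.
- objective_medium: The middle-sized of three microscope objectives: loose, plain bright steel, round, 31 mm in diameter and 58 mm tall, standing upright on its thread end. Straight-sided from the bottom up to 45 mm, then a narrowing nose with a small glass lens on top; three thin dark grooves near the foot. Origin at the centre of its underside, z up along its axis; yaw means nothing. About 160 g, give or take a quarter.
- objective_large: The widest, tallest of three microscope objectives: loose, plain bright steel, round, 40 mm in diameter and 66 mm tall, standing upright on its thread end. Straight-sided from the bottom up to 53 mm, then a narrowing nose with a small glass lens on top; three thin dark grooves near the foot. Origin at the centre of its underside, z up along its axis; yaw means nothing. About 270 g, give or take a quarter.
- pocket_small: The pocket with the narrowest mouth: a grey block 70 x 72 mm and 13 mm high, fixed in the case, with one round pocket 38 mm in diameter and 10 mm deep in its middle, with a black floor. Origin at the centre of the block's underside (on the pocket's axis), z up; pocket floor at z = +3 mm, rim at z = +13 mm in this frame (6 and 16 mm above the bench). The row of three pockets runs along its y axis, 74 mm apart; which of the three places in the row it has changes.
- pocket_medium: The pocket with the middle-sized mouth: a grey block 70 x 72 mm and 13 mm high, fixed in the case, with one round pocket 47 mm in diameter and 10 mm deep in its middle, with a black floor. Origin at the centre of the block's underside (on the pocket's axis), z up; pocket floor at z = +3 mm, rim at z = +13 mm in this frame (6 and 16 mm above the bench). The row of three pockets runs along its y axis, 74 mm apart; which of the three places in the row it has changes.
- pocket_large: The pocket with the widest mouth: a grey block 70 x 72 mm and 13 mm high, fixed in the case, with one round pocket 56 mm in diameter and 10 mm deep in its middle, with a black floor. Origin at the centre of the block's underside (on the pocket's axis), z up; pocket floor at z = +3 mm, rim at z = +13 mm in this frame (6 and 16 mm above the bench). The row of three pockets runs along its y axis, 74 mm apart; which of the three places in the row it has changes.
- case: Open green plastic storage case, fixed to the bench: lower shell 84 x 236 mm, 16 mm high, holding the three grey pocket blocks side by side along its long (y) axis, rims level with the case's walls. Its lid, a like shell 14 mm high, lies folded flat open on the +x side, covering x = 48 to 132 mm in this frame. Origin at the centre of the lower shell's underside, z up.
- eyepiece_narrow: The narrower, taller of two eyepieces, look-alikes that stay on the bench: loose, steel tube 29 mm in diameter below, steel flange 35 mm in diameter above it, and a black eyecup with a wide glass lens on top, 62 mm tall overall, standing upright. Origin at the centre of its underside, z up.
- eyepiece_broad: The broader, shorter of two eyepieces, look-alikes that stay on the bench: loose, steel tube 30 mm in diameter below, steel flange 44 mm in diameter above it, and a black eyecup with a wide glass lens on top, 52 mm tall overall, standing upright. Origin at the centre of its underside, z up.
Not all that is in view belongs to the job. What is shaped like the eyepiece_narrow but yellow is not meant.

How it is judged (in metres and radians):
At the end, for the whole second after the job is handed in: Each objective stands (within 0.15 rad of upright) on the floor of its own pocket, its axis within 12 mm of the pocket's axis and its underside less than 7 mm above the pocket block's underside, released and at rest; both eyepieces stand upright within 30 mm of where they started (horizontal distance between objective_small and pocket_small below 0.012 m and z of objective_small in the frame of pocket_small between -0.002 and 0.007 m and angle between each of objective_small, objective_medium, objective_large's own z axis and vertical below 0.15 rad and linear speed of each of objective_small, objective_medium, objective_large, eyepiece_narrow, eyepiece_broad below 0.02 m/s and angular speed of each of objective_small, objective_medium, objective_large below 0.2 rad/s and horizontal distance between objective_medium and pocket_medium below 0.012 m and z of objective_medium in the frame of pocket_medium between -0.002 and 0.007 m and horizontal distance between objective_large and pocket_large below 0.012 m and z of objective_large in the frame of pocket_large between -0.002 and 0.007 m and distance of each of eyepiece_narrow, eyepiece_broad from where it was at the start of the episode below 0.03 m and angle between each of eyepiece_narrow, eyepiece_broad's own z axis and vertical below 0.2 rad); the robot touches nothing.
It fails at once if the small objective is dropped or thrown (faster than 0.8 m/s out of the fingers) (linear speed of objective_small above 0.8 m/s and contact force between objective_small and the fingers below 0.01 N).
It fails at once if the medium objective is dropped or thrown (faster than 0.8 m/s out of the fingers) (linear speed of objective_medium above 0.8 m/s and contact force between objective_medium and the fingers below 0.01 N).
It fails at once if the large objective is dropped or thrown (faster than 0.8 m/s out of the fingers) (linear speed of objective_large above 0.8 m/s and contact force between objective_large and the fingers below 0.01 N).
It fails at once if the narrow eyepiece is moved more than 30 mm or knocked over (distance of eyepiece_narrow from where it was at the start of the episode above 0.03 m or angle between eyepiece_narrow's own z axis and vertical above 0.5 rad).
It fails at once if the broad eyepiece is moved more than 30 mm or knocked over (distance of eyepiece_broad from where it was at the start of the episode above 0.03 m or angle between eyepiece_broad's own z axis and vertical above 0.5 rad).
It also fails if it takes over 74 s, if anything falls off the work surface, if the arm or the gripper's body presses on something with over 40 N, if the wrist force passes 120 N, or if a joint passes its speed limit or range.

### The arm

A 6-joint arm with a two-finger parallel gripper is mounted at the origin on the work surface. World frame = base frame: x ahead of the robot, y to its left, z up, the work surface at z = 0. Lengths are in mm, angles in rad, forces in N, time in s.
With the tool pointing down it reaches from about 225 to 875 mm from the base axis. Payload 3.4 kg.
Tool frame: the origin (TCP) lies at the very end of the fingers, on their centre line; the grasp point (between the pads) lies 19 mm behind it (pinch_z is the distance from the TCP to the grasp point, in mm); z points along the fingers, y is the line along which they close (so a half turn about z gives the same grasp; the last joint's range is limited). The gripper opens to 85 mm and grips with 20 to 120 N. Pads are 22 mm wide; open, the fingers measure 114 mm over their backs; the gripper's body (76 mm by 85 mm) begins 54 mm behind the grasp point. The pads swing forward as they close: fully open they stand 13 mm farther back than shut.
Start: joints at [-1.466, 0.276, 1.505, -0, 1.361, -0.121], TCP at [128.731, -560.438, 231.328] pointing down, gripper open.
Joint ranges: [-2.89, 2.89], [-0.75, 2.08], [0.22, 2.7], [-1.18, 4.32], [0.11, 2.71], [-2.7, 2.7]. Speed limits (rad/s): [2.57, 2.57, 3.14, 3.14, 3.14, 3.14].

### API

Orientations are given as a unit quaternion [x, y, z, w].
In Python, from plant import read_state, grab_frame, camera_info, finish_job, pinch_z gives the robot as it stands. The module is installed in compiled form; this text tells all that it offers.
- The arm moves only by the shell command python3 -m handwheel 'ROWS' [OPENING] [FORCE]. ROWS is JSON, a list of rows, each a list of 4 numbers: the shift along the tool's x, y, z in mm, then the turn about the tool's z in degrees. A call has 1 to 5 rows; each row is the pose to reach, as a shift and turn from the pose commanded when the call began, along the tool's axes at that moment; what a row does not reach only later rows make up. A row lasts 1/10 s, in which the tool goes at most 50 mm and 8.59 degrees, less where a joint would pass 70% of its speed; a pose out of reach is approached as far as the arm can. A call with a gripper value outside its range is refused whole. OPENING is the finger opening in mm, from 0 to 85.4, set as the call begins (- or left out, the last holds). The fingers move at their own pace and stop on an object; FORCE is the grip in N (left out, the last holds). Time passes only in rows, so rows that repeat a pose let the fingers close. It gives the time, the measured TCP pose, the force and the opening at its end, in the units of the state.
- read_state(): the state, without advancing time (a new reading comes with each control period).
- grab_frame(name): name is "scene" or "top"; returns the picture (480x640x3 uint8, red, green, blue); there is no depth.
- camera_info(name): a dict with "fx", "fy", "cx", "cy" (pixels), "T" (4x4, takes a point from camera to world coordinates). Camera axes: x right, y down, z forward; pixel columns grow to the right and rows downward; lengths in mm; the calibration is good to about 2 mm. A picture is of the moment at which its call begins. camera_info takes no time and is no camera call.
- finish_job(): hands the job in, once; it reports no verdict.
The state is a dict: "clock": time; "joint_pos": joint angles; "joint_vel": joint speeds; "joint_torque": joint torques, N m; "tcp_pos": TCP position; "tool_rot": TCP orientation; "force": force on the tool from outside, world axes, zero at the start; "torque": the same for the moment, N m; "opening": finger opening in mm.
Only numpy, scipy, OpenCV 4.12 (cv2) and the standard library are available. Lean on these libraries where they do the work, as an engineer would, in place of code of your own. Each camera call takes 0.05 s, during which the arm holds its last target. There are 200 camera calls.

## Working session

There is one attempt and no reset: what is moved stays moved. The work goes in short steps, Python scripts to look and compute and a shell command to move; the robot and the scene stay as the last step left them, time stands still between calls to the robot, and variables do not carry over. Pictures are saved under pics/ and viewed, on a budget of 14 in all, crops included, one or two more only if the job needs it, and the job is handed in when it is done.

```bash
mkdir -p pics; python3 - <<'E'
from plant import *
import cv2
for n in("top","scene"):
    f=grab_frame(n);cv2.imwrite(f"pics/{n}0.png",f[:,:,::-1]);c=camera_info(n);print(n,c["fx"],c["cx"],c["cy"],c["T"])
s=read_state();print(s["clock"],s["tcp_pos"],s["tool_rot"],s["opening"],pinch_z)
E
```

```text
top 510.5602039082813 321.66162295835346 238.76904527578952 [[ 2.19737689e-02 -9.83640668e-01  1.78796503e-01  3.91483091e+02]
 [-9.99564019e-01 -2.51430902e-02 -1.54789231e-02  1.59645194e+01]
 [ 1.97211948e-02 -1.78378421e-01 -9.83764308e-01  8.63348319e+02]
 [ 0.00000000e+00  0.00000000e+00  0.00000000e+00  1.00000000e+00]]
scene 450.73997653155385 320.966910388048 229.87812973720318 [[-8.52377889e-01  4.21437149e-01 -3.09584663e-01  7.69093278e+02]
 [ 5.22804200e-01  6.73994815e-01 -5.21926008e-01  3.92350414e+02]
 [-1.13005509e-02 -6.06730351e-01 -7.94827390e-01  6.43349064e+02]
 [ 0.00000000e+00  0.00000000e+00  0.00000000e+00  1.00000000e+00]]
0.1 [ 128.69409805 -559.91696969  230.52707312] [ 9.93632017e-01  1.12670913e-01  1.20265854e-05 -8.24682760e-04] 85.10400971319402 18.700000000000003
```

View pics/top0.png

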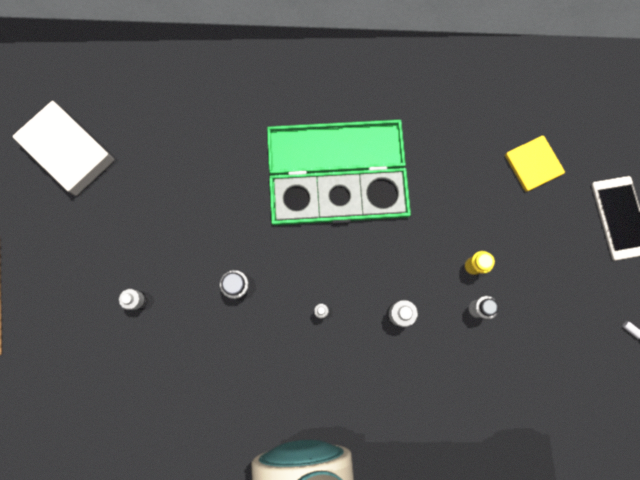

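View pics/scene0.png

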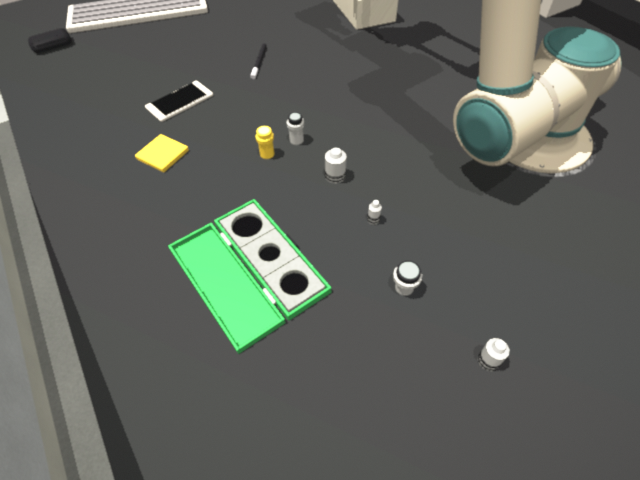

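```bash
cat > h.py <<'E'
import numpy as np,cv2
from plant import *
def ray(n,u,v,z):
    c=camera_info(n);T=np.array(c["T"]);d=T[:3,:3]@[(u-c["cx"])/c["fx"],(v-c["cy"])/c["fy"],1.]
    o=T[:3,3];return (o+d*(z-o[2])/d[2])[:2]
def blob(n,g,u,v,r,lo,hi):
    m=((g>=lo)&(g<=hi)).astype(np.uint8)
    k,l,st,ce=cv2.connectedComponentsWithStats(m,connectivity=4)
    sub=l[v-r:v+r+1,u-r:u+r+1];ids=sub[sub>0]
    i=np.bincount(ids).argmax();return ce[i],st[i]
E
python3 - <<'E'
from h import *
t=cv2.imread("pics/top0.png",0);s=cv2.imread("pics/scene0.png",0)
for nm,a,b,h in[("small",(321,311),(375,210),50),("med",(131,299),(494,353),58),("large",(404,314),(335,163),66),("broad",(234,284),(407,276),52),("narrow",(485,308),(296,128),62)]:
    for n,g,p in(("top",t,a),("scene",s,b)):
        c,st=blob(n,g,*p,6,75,255);x,y,w,hh,_=st
        print(nm,n,st,ray(n,*c,h/2).round(1),"bbox",ray(n,x+w/2-.5,y+hh/2-.5,h/2).round(1))
for nm,a,b in[("pm",(297,198),(295,283)),("ps",(340,195),(269,253)),("pl",(383,193),(247,226))]:
    for n,g,p in(("top",t,a),("scene",s,b)):
        c,st=blob(n,g,*p,2,0,70);print(nm,n,st,ray(n,*c,11).round(1))
v=np.hstack([cv2.resize(t[270:335,105:235],None,fx=3,fy=3),cv2.resize(t[270:335,300:430],None,fx=3,fy=3)])
v2=np.hstack([cv2.resize(s[140:230,310:440],None,fx=3,fy=3),cv2.resize(s[300:390,440:570],None,fx=3,fy=3)])
cv2.imwrite("pics/z.png",np.vstack([v,v2]))
E
```

```text
small top [313 302  17  17 218] [426.1   1.4] bbox [426.    1.3]
small scene [     0      0    640    480 281233] [555.8  13.4] bbox [541.1   2.5]
med top [117 287  28  23 487] [437.  309.9] bbox [438.  309.4]
med scene [     0      0    640    480 281233] [557.2  15.8] bbox [542.6   5. ]
large top [389 298  31  30 685] [ 424.4 -132.4] bbox [ 424.7 -132.8]
large scene [     0      0    640    480 281233] [558.6  18.3] bbox [544.1   7.6]
broad top [218 268  31  31 717] [466.  145.5] bbox [466.5 146.2]
broad scene [     0      0    640    480 281233] [556.1  14. ] bbox [541.5   3.1]
narrow top [467 294  32  26 560] [ 436.8 -263.8] bbox [ 437.4 -261.5]
narrow scene [     0      0    640    480 281233] [557.9  17.1] bbox [543.3   6.3]
pm top [284 186  25  24 469] [617.4  48. ]
pm scene [281 273  27  21 440] [616.9  46.3]
ps top [330 186  20  19 290] [623.9 -26.4]
ps scene [260 246  20  15 224] [623.2 -27.7]
pl top [368 179  30  28 658] [ 630.2 -100.5]
pl scene [233 216  29  20 455] [ 630.1 -101.3]
```

View pics/z.png

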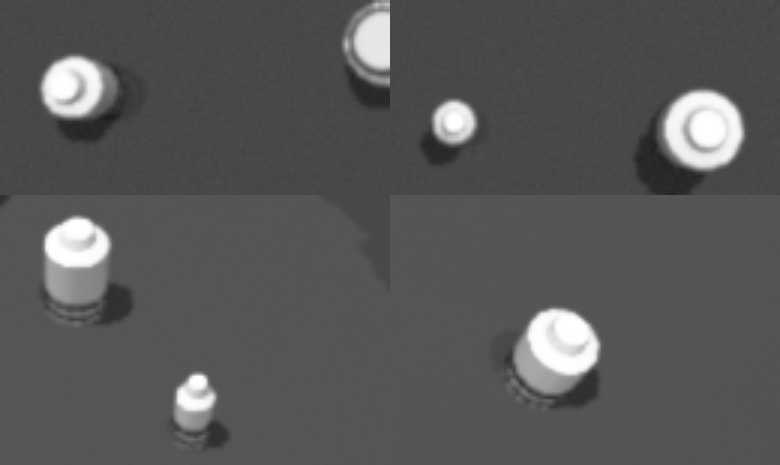

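```bash
python3 - <<'E'
from h import *
for a in[("top",321,310.3,50),("scene",376,201.7,50),("top",126.7,298.3,58),("scene",500.7,344,58),("top",405.7,313,66),("scene",336,151,66)]:print(a,ray(*a).round(1))
from scipy.spatial.transform import Rotation as R
s=read_state();print(R.from_quat(s["tool_rot"]).as_matrix().round(3))
E
python3 -m handwheel '[[0,0,0,6.5]]'
```

```text
('top', 321, 310.3, 50) [424.5   1.7]
('scene', 376, 201.7, 50) [424.8   0.9]
('top', 126.7, 298.3, 58) [435.8 305. ]
('scene', 500.7, 344, 58) [435.7 304.6]
('top', 405.7, 313, 66) [ 422.7 -129.5]
('scene', 336, 151, 66) [ 424.1 -129.2]
[[ 0.975  0.224 -0.   ]
 [ 0.224 -0.975  0.002]
 [ 0.    -0.002 -1.   ]]
clock: 0.2
tcp_pos: [128.7, -560.0, 230.7]
tool_rot: [0.999, 0.055, -0.0, -0.001]
force: [0.7, -0.3, -0.4]
opening: 85.7
```

```bash
python3 -m handwheel '[[0,0,0,6.3]]' 85 40; python3 -m handwheel '[[25,-40,0,0],[55,-80,0,0],[80,-120,0,0],[110,-160,0,0],[135,-200,0,0]]'; python3 -m handwheel '[[27,-39,0,0],[54,-78,0,0],[81,-117,0,0],[108,-156,0,0],[135,-195,0,0]]';python3 -m handwheel '[[24.5,-35.7,0,0],[24.5,-35.7,20,0],[24.5,-35.7,50,0],[24.5,-35.7,80,0],[24.5,-35.7,80,0]]'
```

```text
clock: 0.3
tcp_pos: [128.7, -560.1, 230.7]
tool_rot: [1.0, -0.001, -0.0, -0.001]
force: [0.0, -0.1, -0.1]
opening: 84.9
clock: 0.8
tcp_pos: [264.1, -358.2, 231.0]
tool_rot: [1.0, 0.001, 0.0, -0.0]
force: [1.4, -0.6, 0.6]
opening: 85.1
clock: 1.3
tcp_pos: [398.3, -162.9, 231.2]
tool_rot: [1.0, 0.001, 0.0, 0.0]
force: [1.1, -0.0, -0.4]
opening: 85.0
clock: 1.8
tcp_pos: [419.1, -127.2, 147.9]
tool_rot: [1.0, 0.002, -0.004, -0.002]
force: [-0.3, 0.2, 0.5]
opening: 84.7
```

```bash
python3 -m handwheel '[[0,0,0,0],[0,0,0,0]]'; python3 - <<'E'
from h import *
for n in("top","scene"):cv2.imwrite(f"pics/{n}1.png",grab_frame(n)[:,:,::-1])
t=cv2.imread("pics/scene1.png");cv2.imwrite("pics/c1.png",cv2.resize(t[60:240,220:440],None,fx=3,fy=3))
E
```

```text
clock: 2.0
tcp_pos: [423.2, -129.7, 152.7]
tool_rot: [1.0, 0.001, 0.001, 0.001]
force: [-0.1, 0.5, 0.7]
opening: 85.2
```

View pics/c1.png

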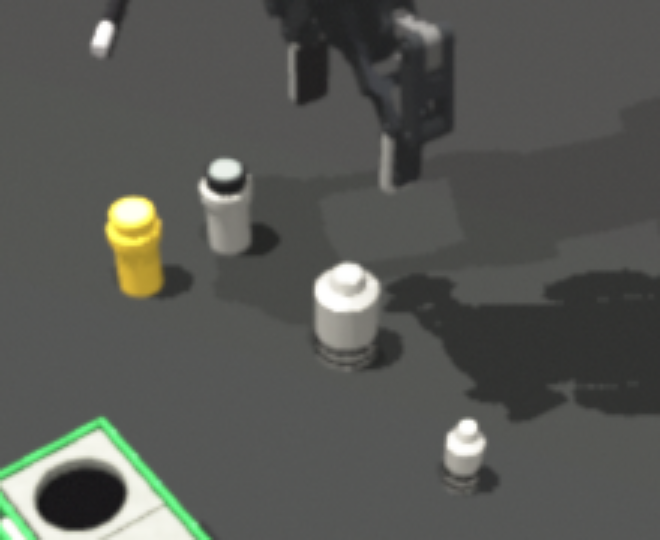

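The gripper hovers above the large objective (crop ~347,310), with a finger on either side of it along y; nothing has been disturbed. I'll descend and grip.

```bash
python3 -m handwheel '[[0,0,40,0],[0,0,80,0],[0,0,110,0],[0,0,130,0],[0,0,130,0]]'; python3 -m handwheel '[[0,0,0,0],[0,0,0,0],[0,0,0,0],[0,0,0,0],[0,0,0,0]]' 30 40; python3 -m handwheel '[[0,0,0,0],[0,0,0,0],[0,0,0,0],[0,0,0,0],[0,0,0,0]]'
```

```text
clock: 2.6
tcp_pos: [421.0, -128.7, 20.0]
tool_rot: [1.0, 0.001, -0.002, -0.001]
force: [0.7, -0.2, -0.5]
opening: 85.0
clock: 3.1
tcp_pos: [423.4, -129.7, 22.8]
tool_rot: [1.0, 0.001, 0.002, 0.001]
force: [0.0, -0.8, 6.1]
opening: 38.8
clock: 3.6
tcp_pos: [423.4, -129.7, 22.8]
tool_rot: [1.0, 0.001, 0.002, 0.001]
force: [-0.7, -0.7, 6.0]
opening: 39.0
```

```bash
python3 -m handwheel '[[0,0,-15,0],[0,0,-40,0],[0,0,-70,0],[0,0,-90,0],[0,0,-100,0]]'; python3 -m handwheel '[[30,-4,0,0],[70,-10,0,0],[115,-16,0,0],[160,-22,0,0],[190,-26.5,0,0]]'; python3 -m handwheel '[[16.8,-2.3,0,0],[16.8,-2.3,0,0],[16.8,-2.3,0,0],[16.8,-2.3,20,0],[16.8,-2.3,40,0]]'; python3 -m handwheel '[[0,0,0,0],[0,0,0,0]]'
python3 - <<'E'
from h import *
for n in("top","scene"):cv2.imwrite(f"pics/{n}2.png",grab_frame(n)[:,:,::-1])
t=cv2.imread("pics/scene2.png");cv2.imwrite("pics/c2.png",cv2.resize(t[100:340,140:440],None,fx=2.5,fy=2.5))
E
```

```text
clock: 4.1
tcp_pos: [423.0, -129.3, 123.3]
tool_rot: [1.0, 0.001, 0.002, 0.001]
force: [1.0, 1.5, -3.5]
opening: 38.6
clock: 4.6
tcp_pos: [614.9, -101.5, 120.4]
tool_rot: [1.0, 0.001, 0.0, -0.0]
force: [-0.5, 0.3, -2.9]
opening: 38.9
clock: 5.1
tcp_pos: [627.5, -100.0, 81.4]
tool_rot: [1.0, 0.001, -0.0, 0.0]
force: [-0.2, -1.0, -3.7]
opening: 38.4
clock: 5.3
tcp_pos: [627.6, -99.8, 81.2]
tool_rot: [1.0, 0.001, -0.001, -0.0]
force: [-0.0, -0.2, -3.0]
opening: 38.5
```

View pics/c2.png

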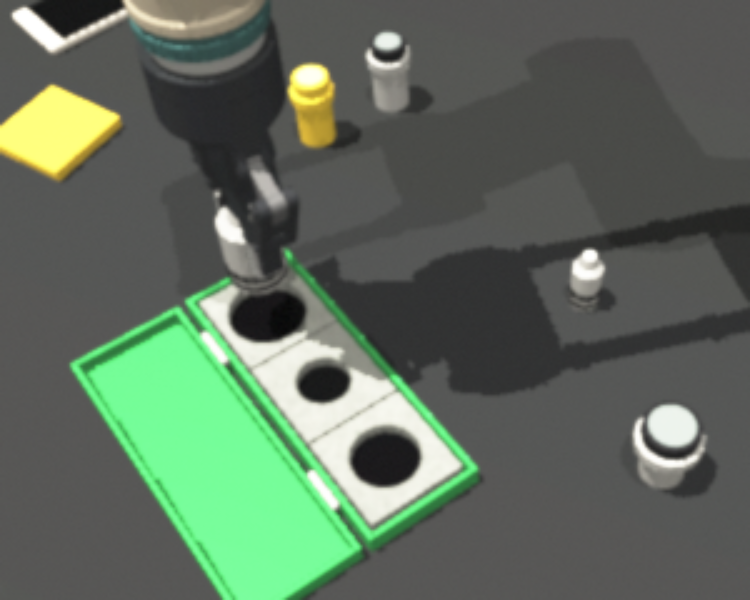

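The large objective hangs upright between the fingers over its pocket (crop ~268,315). I'll lower it, correcting x by 2.5 mm.

```bash
python3 -m handwheel '[[2.5,1,10,0],[2.5,1,25,0],[2.5,1,40,0],[2.5,1,47,0],[2.5,1,49,0]]'; python3 -m handwheel '[[0,0,0,0],[0,0,1,0],[0,0,2,0],[0,0,2,0]]'
```

```text
clock: 5.9
tcp_pos: [631.0, -100.7, 31.4]
tool_rot: [1.0, 0.001, -0.001, -0.0]
force: [0.2, 0.3, -3.2]
opening: 38.7
clock: 6.3
tcp_pos: [631.6, -100.8, 30.7]
tool_rot: [1.0, 0.001, 0.0, 0.0]
force: [-0.9, 0.4, -4.1]
opening: 38.4
```

```bash
for i in 1 2 3; do python3 -m handwheel '[[0,0,1,0],[0,0,1,0],[0,0,1,0]]' | grep -E 'tcp|force'; done
```

```text
tcp_pos: [631.4, -100.8, 29.3]
force: [-0.2, 0.4, -3.0]
tcp_pos: [631.6, -100.8, 28.9]
force: [-0.6, 0.5, 1.7]
tcp_pos: [631.7, -100.9, 28.8]
force: [-3.5, 0.4, 7.1]
```

```bash
python3 -m handwheel '[[0,0,-1,0],[0,0,-1,0],[0,0,-1,0],[0,0,-1,0],[0,0,-1,0]]' 65 ; python3 -m handwheel '[[0,0,-10,0],[0,0,-30,0],[0,0,-60,0],[0,0,-90,0],[0,0,-120,0]]'; python3 - <<'E'
from h import *
s=read_state();p=s["tcp_pos"];print(424.7-p[0],-(1.3-p[1]))
E
```

```text
clock: 7.7
tcp_pos: [631.4, -100.7, 28.0]
tool_rot: [1.0, 0.001, -0.0, 0.0]
force: [0.6, -0.0, 0.6]
opening: 64.8
clock: 8.2
tcp_pos: [631.4, -100.7, 150.2]
tool_rot: [1.0, 0.001, 0.0, 0.0]
force: [0.4, -0.5, 0.3]
opening: 65.1
-206.73758703526 -102.01929616585092
```

```bash
python3 -m handwheel '[[-42,-20,0,0],[-84,-40,0,0],[-125,-61,0,0],[-166,-82,0,0],[-206.7,-102,0,0]]' 60; python3 -m handwheel '[[0,0,0,0],[0,0,30,0],[0,0,60,0],[0,0,60,0],[0,0,60,0]]'
python3 - <<'E'
from h import *
for n in("top","scene"):cv2.imwrite(f"pics/{n}3.png",grab_frame(n)[:,:,::-1])
t=cv2.imread("pics/scene3.png");cv2.imwrite("pics/c3.png",cv2.resize(t[100:340,200:500],None,fx=2.5,fy=2.5))
E
```

```text
clock: 8.7
tcp_pos: [422.9, 1.5, 148.9]
tool_rot: [1.0, 0.001, 0.001, 0.0]
force: [0.8, 0.3, 0.8]
opening: 60.1
clock: 9.2
tcp_pos: [425.1, 0.6, 88.8]
tool_rot: [1.0, 0.001, 0.0, 0.0]
force: [0.7, 0.1, 1.1]
opening: 60.3
```

View pics/c3.png

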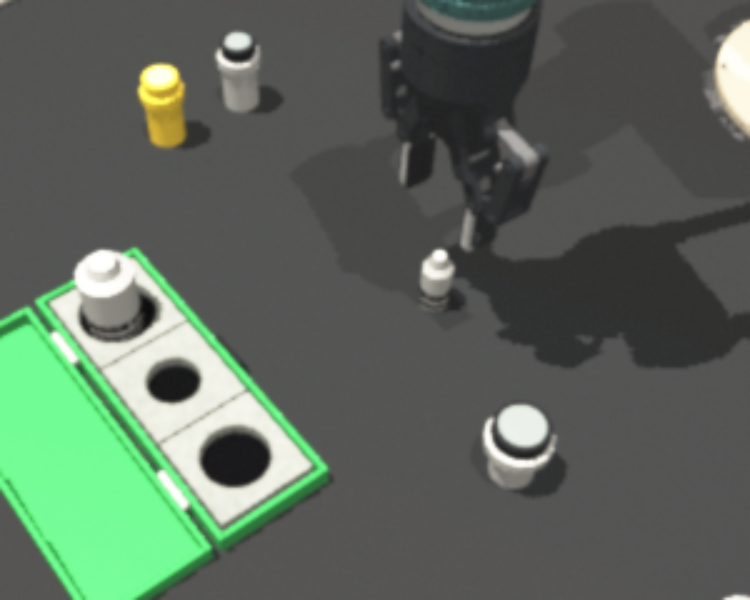

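The large objective stands in its pocket (crop ~110,295), a little toward +x, and the gripper is centred over the small one (437,280). I'll check the large one's position numerically while I go on.

```bash
python3 -m handwheel '[[0,0,30,0],[0,0,55,0],[0,0,70,0],[0,0,76.5,0],[0,0,76.5,0]]'; python3 -m handwheel '[[0,0,0,0],[0,0,0,0],[0,0,0,0],[0,0,0,0],[0,0,0,0]]' 12 35;python3 -m handwheel '[[0,0,0,0],[0,0,0,0],[0,0,0,0]]'
python3 - <<'E'
from h import *
# large nose top: scene crop (104,258)/2.5
print(ray("scene",200+104/2.5,100+258/2.5,72).round(1))
t=cv2.imread("pics/top3.png",0);c,st=blob("top",t,383,185,5,235,255);print(c,st,ray("top",*c,72).round(1))
E
```

```text
clock: 9.8
tcp_pos: [425.1, 0.6, 12.0]
tool_rot: [1.0, 0.001, 0.0, 0.0]
force: [-0.1, -0.3, -0.3]
opening: 60.0
clock: 10.3
tcp_pos: [425.4, 0.5, 12.7]
tool_rot: [1.0, 0.001, 0.001, 0.0]
force: [-0.2, -1.1, 6.9]
opening: 20.7
clock: 10.6
tcp_pos: [425.3, 0.5, 12.7]
tool_rot: [1.0, 0.001, 0.001, 0.0]
force: [-0.9, -1.4, 6.4]
opening: 20.7
[ 629.9 -101.2]
[387.69512195 179.56707317] [377 174  21  14 164] [ 635.1 -100.9]
```

```bash
python3 -m handwheel '[[0,0,-15,0],[0,0,-40,0],[0,0,-70,0],[0,0,-90,0],[0,0,-100,0]]'; python3 -m handwheel '[[30,4,0,0],[70,10,0,0],[115,16,0,0],[160,22,0,0],[198.3,27.5,0,0]]'; python3 -m handwheel '[[0,0,0,0],[0,0,10,0],[0,0,30,0],[0,0,50,0],[0,0,50,0]]'; python3 -m handwheel '[[0,0,0,0],[0,0,0,0]]'
python3 - <<'E'
from h import *
for n in("top","scene"):cv2.imwrite(f"pics/{n}4.png",grab_frame(n)[:,:,::-1])
t=cv2.imread("pics/scene4.png");cv2.imwrite("pics/c4.png",cv2.resize(t[130:330,170:370],None,fx=3,fy=3))
E
```

```text
clock: 11.1
tcp_pos: [425.4, 0.7, 113.5]
tool_rot: [1.0, 0.001, 0.002, 0.0]
force: [-0.2, -1.1, -1.7]
opening: 20.6
clock: 11.6
tcp_pos: [624.6, -26.5, 110.7]
tool_rot: [1.0, 0.001, -0.0, -0.0]
force: [-0.6, 0.4, -1.0]
opening: 20.7
clock: 12.1
tcp_pos: [617.8, -25.4, 58.1]
tool_rot: [1.0, 0.001, -0.005, -0.001]
force: [-0.8, -0.4, -0.6]
opening: 20.6
clock: 12.3
tcp_pos: [622.8, -26.2, 62.7]
tool_rot: [1.0, 0.001, 0.001, 0.0]
force: [1.2, -0.7, -1.3]
opening: 20.8
```

View pics/c4.png

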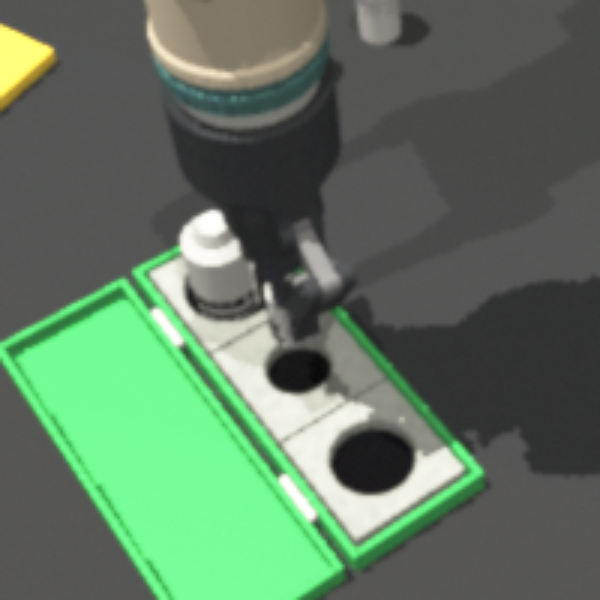

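The small objective is held (crop ~285,310) above the small pocket (300,370), and the gripper is clear of the large one. I'll lower it and creep to contact.

```bash
python3 -m handwheel '[[0.8,0.8,10,0],[0.8,0.8,22,0],[0.8,0.8,33,0],[0.8,0.8,38,0],[0.8,0.8,39,0]]'; for i in 1 2 3 4; do python3 -m handwheel '[[0,0,1,0],[0,0,1,0],[0,0,1,0]]' | grep -E 'tcp|force'; done
```

```text
clock: 12.9
tcp_pos: [622.7, -26.9, 21.2]
tool_rot: [1.0, 0.001, -0.001, -0.0]
force: [-0.8, 0.4, -1.0]
opening: 20.6
tcp_pos: [624.0, -27.1, 22.2]
force: [0.0, 0.5, -0.8]
tcp_pos: [623.7, -27.1, 20.9]
force: [0.3, -0.1, -0.7]
tcp_pos: [623.6, -27.0, 19.8]
force: [0.6, -0.1, -0.6]
tcp_pos: [623.8, -27.1, 18.8]
force: [0.5, 0.3, -0.9]
```

```bash
for i in 1; do python3 -m handwheel '[[0,0,1,0],[0,0,1,0],[0,0,1,0]]' | grep -E 'tcp|force'; done
```

```text
tcp_pos: [623.9, -27.1, 18.8]
force: [-0.9, 0.3, 5.4]
```

```bash
python3 -m handwheel '[[0,0,-1,0],[0,0,-1,0],[0,0,-1,0],[0,0,-1,0],[0,0,-1,0]]' 42 ; python3 -m handwheel '[[0,0,-10,0],[0,0,-35,0],[0,0,-70,0],[0,0,-105,0],[0,0,-135,0]]'; python3 -m handwheel '[[-25,-40,0,0],[-45,-80,0,0],[-70,-120,0,0],[-90,-160,0,0],[-110,-200,0,0]]' 75;  python3 -m handwheel '[[-18,-30,0,0],[-36,-60,0,0],[-54,-90,0,0],[-70,-120,0,0],[-78,-132,0,0]]';python3 -m handwheel '[[0,0,0,0],[0,0,20,0],[0,0,40,0],[0,0,60,0],[0,0,60,0]]';python3 -m handwheel '[[0,0,0,0],[0,0,0,0]]'
python3 - <<'E'
from h import *
for n in("top","scene"):cv2.imwrite(f"pics/{n}5.png",grab_frame(n)[:,:,::-1])
t=cv2.imread("pics/scene5.png");cv2.imwrite("pics/c5.png",cv2.resize(t[130:420,200:590],None,fx=2,fy=2))
E
```

```text
clock: 14.9
tcp_pos: [623.6, -27.1, 18.6]
tool_rot: [1.0, 0.001, -0.0, 0.0]
force: [0.9, 0.5, 0.5]
opening: 42.3
clock: 15.4
tcp_pos: [624.1, -27.1, 156.5]
tool_rot: [1.0, 0.001, 0.001, 0.0]
force: [0.3, 0.9, 0.2]
opening: 42.3
clock: 15.9
tcp_pos: [512.2, 174.1, 154.7]
tool_rot: [1.0, 0.001, 0.001, -0.0]
force: [0.5, 0.3, -0.8]
opening: 74.8
clock: 16.4
tcp_pos: [433.5, 306.7, 154.6]
tool_rot: [1.0, 0.002, 0.0, -0.001]
force: [0.1, 0.3, -0.4]
opening: 74.7
clock: 16.9
tcp_pos: [433.9, 302.1, 91.6]
tool_rot: [1.0, 0.001, -0.002, 0.002]
force: [-0.3, -0.4, 0.0]
opening: 74.9
clock: 17.1
tcp_pos: [436.2, 304.3, 94.9]
tool_rot: [1.0, 0.001, 0.001, -0.0]
force: [0.8, 0.2, 0.8]
opening: 75.3
```

View pics/c5.png

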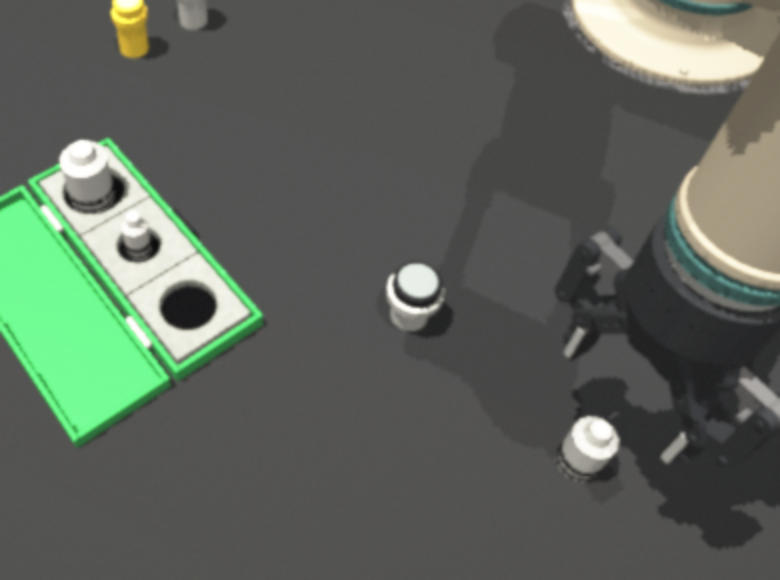

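Both stored objectives stand upright in their pockets (crop 88,175 and 136,235); the fingers straddle the medium one (590,445). I'll descend and grip.

```bash
python3 -m handwheel '[[0,0,30,0],[0,0,55,0],[0,0,72,0],[0,0,79,0],[0,0,79,0]]'; python3 -m handwheel '[[0,0,0,0],[0,0,0,0],[0,0,0,0],[0,0,0,0],[0,0,0,0]]' 20 40;python3 -m handwheel '[[0,0,0,0],[0,0,0,0],[0,0,0,0]]'; python3 -m handwheel '[[0,0,-15,0],[0,0,-40,0],[0,0,-75,0],[0,0,-105,0],[0,0,-120,0]]'
python3 - <<'E'
from h import *
s=read_state();p=s["tcp_pos"];print(617.2-p[0],-(47.2-p[1]))
E
```

```text
clock: 17.7
tcp_pos: [434.7, 304.4, 14.5]
tool_rot: [1.0, 0.001, -0.0, 0.0]
force: [-0.4, -0.1, -1.0]
opening: 74.9
clock: 18.2
tcp_pos: [435.5, 304.7, 15.9]
tool_rot: [1.0, 0.001, 0.001, -0.0]
force: [-0.9, -1.8, 6.0]
opening: 29.6
clock: 18.5
tcp_pos: [435.5, 304.7, 15.9]
tool_rot: [1.0, 0.001, 0.001, -0.0]
force: [0.2, -0.4, 5.8]
opening: 29.8
clock: 19.0
tcp_pos: [435.9, 305.1, 137.4]
tool_rot: [1.0, 0.001, 0.002, -0.001]
force: [0.8, -0.1, -1.8]
opening: 29.3
181.30659753348914 257.9119622006161
```

```bash
python3 -m handwheel '[[20,28,0,0],[45,64,0,0],[70,100,0,0],[95,135,0,0],[120,170,0,0]]'; python3 -m handwheel '[[24,35,0,0],[48,68,0,0],[61.5,87.7,0,0],[61.5,87.7,0,0],[61.5,87.7,20,0]]';python3 -m handwheel '[[0,0,20,0],[0,0,40,0],[0,0,50,0],[0,0,50,0],[0,0,50,0]]'
python3 - <<'E'
from h import *
for n in("top","scene"):cv2.imwrite(f"pics/{n}6.png",grab_frame(n)[:,:,::-1])
t=cv2.imread("pics/scene6.png");cv2.imwrite("pics/c6.png",cv2.resize(t[130:380,170:470],None,fx=2.4,fy=2.4))
E
```

```text
clock: 19.5
tcp_pos: [555.7, 133.3, 134.6]
tool_rot: [1.0, 0.001, -0.0, -0.0]
force: [0.6, 0.7, -1.4]
opening: 29.7
clock: 20.0
tcp_pos: [619.0, 46.7, 116.7]
tool_rot: [1.0, 0.0, 0.003, -0.0]
force: [0.8, 0.2, -1.1]
opening: 29.6
clock: 20.5
tcp_pos: [617.1, 47.7, 65.2]
tool_rot: [1.0, 0.001, 0.0, -0.0]
force: [0.9, 0.2, -1.1]
opening: 29.6
```

View pics/c6.png

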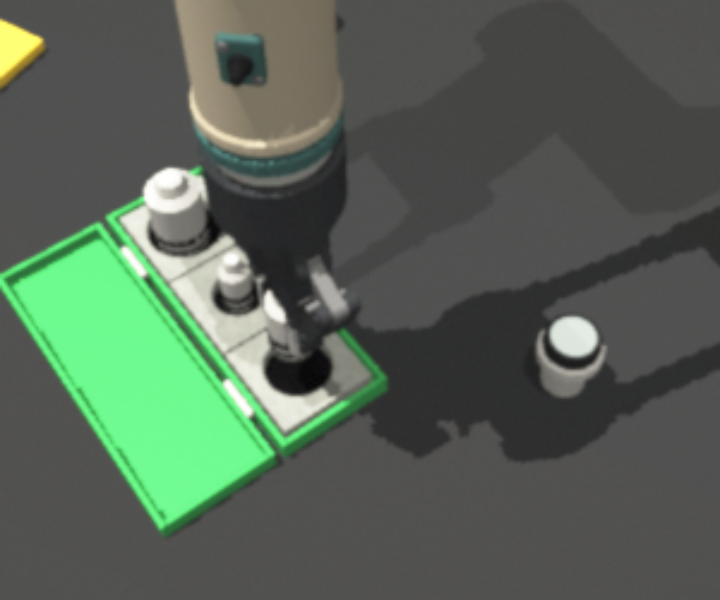

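The medium objective hangs upright above its pocket (crop ~298,368); the neighbours are undisturbed. I'll lower it.

```bash
python3 -m handwheel '[[0,0.5,10,0],[0,0.5,22,0],[0,0.5,33,0],[0,0.5,39,0],[0,0.5,40,0]]'; for i in 1 2 3; do python3 -m handwheel '[[0,0,1,0],[0,0,1,0],[0,0,1,0]]' | grep -E 'tcp|force'; done
```

```text
clock: 21.1
tcp_pos: [616.0, 46.7, 23.2]
tool_rot: [1.0, 0.001, -0.001, -0.0]
force: [-0.1, 0.6, -1.1]
opening: 29.4
tcp_pos: [617.4, 46.7, 24.2]
force: [-0.5, 0.7, -2.3]
tcp_pos: [617.0, 46.7, 22.9]
force: [-0.0, 0.6, -1.5]
tcp_pos: [617.2, 46.7, 22.0]
force: [0.4, 0.6, -0.8]
```

```bash
python3 -m handwheel '[[0,0,0.7,0],[0,0,0.7,0],[0,0,0.7,0]]' | grep -E 'tcp|force'; python3 -m handwheel '[[0,0,0,0],[0,0,0,0],[0,0,0,0],[0,0,0,0],[0,0,0,0]]' 50 ; python3 -m handwheel '[[0,0,-10,0],[0,0,-35,0],[0,0,-70,0],[0,0,-110,0],[0,0,-150,0]]'; python3 -m handwheel '[[-40,0,0,0],[-80,0,0,0],[-120,0,0,0],[-160,0,0,0],[-200,0,0,0]]';python3 -m handwheel '[[0,0,0,0],[0,0,0,0],[0,0,0,0]]'
python3 - <<'E'
from h import *
for n in("top","scene"):cv2.imwrite(f"pics/{n}7.png",grab_frame(n)[:,:,::-1])
a=cv2.imread("pics/top7.png")[165:230,260:420];b=cv2.imread("pics/scene7.png")[170:310,200:360]
a0=cv2.imread("pics/top7.png")[250:330,200:520]
cv2.imwrite("pics/c7.png",np.hstack([cv2.resize(a,None,fx=2.5,fy=2.5),cv2.resize(b,None,fx=2.5,fy=2.5)])if 0 else np.vstack([cv2.resize(a,(640,260)),cv2.resize(b,None,fx=2.4,fy=2.4)[:, :].copy() if 0 else np.pad(cv2.resize(b,None,fx=2.4,fy=2.4),((0,0),(0,256),(0,0)))]))
t0=cv2.imread("pics/top0.png",0);t=cv2.imread("pics/top7.png",0)
for nm,p in(("broad",(234,284)),("narrow",(485,308))):
    print(nm,blob("",t0,*p,6,75,255)[0],blob("",t,*p,6,75,255)[0])
E
```

```text
tcp_pos: [617.2, 46.7, 21.9]
force: [-1.7, -0.0, 5.3]
clock: 22.8
tcp_pos: [616.9, 46.7, 20.9]
tool_rot: [1.0, 0.001, -0.0, 0.0]
force: [-0.9, 0.4, 0.5]
opening: 50.1
clock: 23.3
tcp_pos: [616.7, 46.7, 173.2]
tool_rot: [1.0, 0.001, 0.0, 0.0]
force: [0.7, -0.3, -0.1]
opening: 49.9
clock: 23.8
tcp_pos: [415.4, 46.3, 171.7]
tool_rot: [1.0, 0.001, 0.001, 0.0]
force: [-0.0, -0.1, 0.4]
opening: 50.0
clock: 24.1
tcp_pos: [418.5, 46.2, 171.9]
tool_rot: [1.0, 0.001, 0.001, 0.0]
force: [0.6, -0.3, -0.2]
opening: 50.2
broad [233.41422594 283.26778243] [253.72205181 322.17853897]
narrow [483.95       306.87857143] [483.9389002  306.89205703]
```

View pics/c7.png

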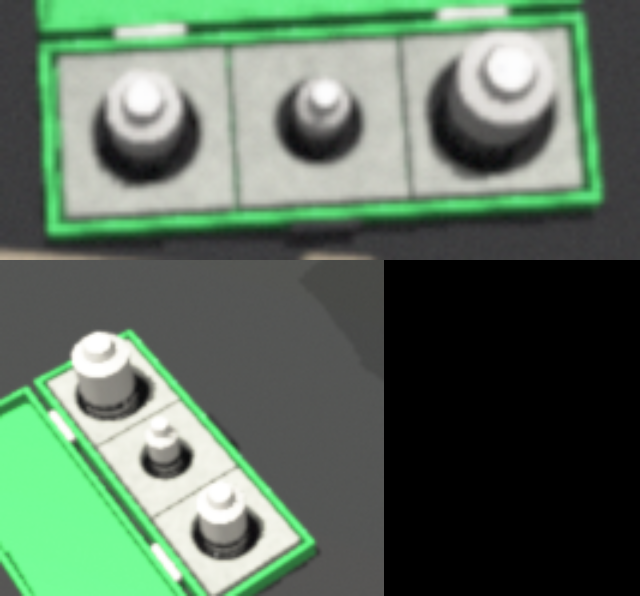

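All three objectives stand upright inside their pockets: noses at crop (141,98), (324,96) and (511,68). The arm overlapped the broad eyepiece in the top blob, so I'll check that one in the scene view.

```bash
python3 - <<'E'
from h import *
for nm,u,v,z,p in(("med",141,98,64,(617.2,47.2)),("small",324,96,56,(623.6,-27)),("large",511,68,72,(630.2,-100.9))):
    print(nm,(ray("top",260+u/4-.4,165+v/4-.4,z)-p).round(1))
for nm,u,v,z,p in(("med",222,494-260,64,(617.2,47.2)),("small",161,425-260,56,(623.6,-27)),("large",98,342-260,72,(630.2,-100.9))):
    print(nm,(ray("scene",200+u/2.4-.3,170+v/2.4-.3,z)-p).round(1))
a=cv2.imread("pics/scene0.png",0);b=cv2.imread("pics/scene7.png",0)
r=a[255:300,385:430]
for n,s in(("broad",(255,300,385,430)),("narrow",(108,150,282,310))):
    y0,y1,x0,x1=s;m=cv2.matchTemplate(b[y0-30:y1+30,x0-30:x1+30],a[y0:y1,x0:x1],cv2.TM_CCOEFF_NORMED)
    print(n,cv2.minMaxLoc(m)[1::2],"unmoved=(30,30)")
E
```

```text
med [0.1 1.4]
small [-1.1  1.1]
large [1.5 0.6]
med [0.7 2.4]
small [0.2 2. ]
large [1.8 0.1]
broad (0.9999039173126221, (30, 30)) unmoved=(30,30)
narrow (0.9998060464859009, (30, 30)) unmoved=(30,30)
```

```bash
python3 -c "from plant import finish_job;print(finish_job())"
```

```text
the job is handed in; nothing more can be done
None
```

All three objectives are in their matching pockets, and I handed the job in at about 24 s on the robot's clock. I lowered each one until the wrist force showed it touching the pocket floor, then opened the fingers and moved the arm clear.

- **Objectives:** in the last pictures from both cameras, all three stand upright, each within about 2.5 mm of its pocket's axis (the limit is 12 mm).
- **Eyepieces:** in the scene camera, both eyepieces appear at the same pixels as in the first picture, so they have not moved.

Two checks disagreed along the way:

- **Broad eyepiece:** the last top-view position appeared to jump, probably because the arm overlapped it in that picture. The scene camera showed it had not moved.
- **Large objective:** an earlier top-view reading put it about 5 mm from the pocket's axis, probably because its nose and shoulder merged into one shape. The scene view then, and both cameras later, put it within 2 mm.

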